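Clamp a slide carrier in the snap-flap nest beside the microscope

ROBOT

A 6-joint arm with a two-finger parallel gripper is mounted at the origin on the work surface. World frame = base frame: x ahead of the robot, y to its left, z up, the work surface at z = 0. Lengths are in m, angles in rad, forces in N, time in s.
With the tool pointing down it reaches from about 0.275 to 0.75 m from the base axis. Payload 10.2 kg.
Tool frame: the origin (TCP) lies at the very end of the fingers, on their centre line; the grasp point (between the pads) lies 19 mm behind it; z points along the fingers, y is the direction in which the jaws open and shut (so a half turn about z gives the same grasp; the last joint's range is limited). The gripper opens to 85 mm and grips with 20 to 120 N. Pads are 22 mm wide; open, the fingers measure 114 mm over their backs; the gripper's body (76 mm by 85 mm) begins 54 mm behind the grasp point. The pads swing forward as they close: fully open they stand 13 mm farther back than shut.
Start: joints at [-0.223, 0.313, 1.498, -0, 1.331, -0.223], TCP at [0.525, -0, 0.208] pointing down, gripper open.
Joint ranges: [-2.94, 2.94], [-0.97, 2.17], [0.19, 2.56], [-1.23, 4.37], [0.02, 3.11], [-2.88, 2.88]. Speed limits (rad/s): [2.39, 2.39, 3.01, 3.14, 3.14, 3.14].

INTERFACE

Orientations are given as [roll, pitch, yaw] about the fixed x, y, z axes, in that order (R = Rz(yaw) Ry(pitch) Rx(roll)).
In Python, from bench import telemetry, optics, bot gives the robot as it stands.
- The arm moves only by the tool arm_command, never from a script. Its arguments are lists of equal length, an entry for each row: "offset": the shift along the world's x, y, z in mm, a list of three; "turn": the turn about the world's z in rad; "gripper": the closure, from 0 (fully open) to 1 (shut). In form: {"offset": [[tx, ty, tz], ...], "turn": [turn, ...], "gripper": [gripper, ...]}. A call has 1 to 5 rows; each row shifts and turns the commanded pose from where the row before left it; what a row does not reach is not made up. A row lasts 1/12 s, in which the tool goes at most 41.7 mm and 7.16 degrees, less where a joint would pass 70% of its speed; a pose out of reach is approached as far as the arm can. A call with a gripper value outside its range is refused whole. The fingers move at their own pace and stop on an object; "newtons" is the grip in N (left out, the last holds). Time passes only in rows, so rows that do not move let the fingers close. It gives the time, the measured TCP pose, the force and the opening at its end, in the units of the state.
- telemetry.state(): the state, without advancing time (a new reading comes with each control period).
- optics.camera(name): name is "scene" or "side" or "wrist"; returns a dict with "color" (400x640x3 uint8, red, green, blue), "K" (3x3 intrinsics, pixels), "dist" ([k1, k2, p1, p2, k3] as OpenCV has them; the pictures are not rectified), "rvec" (rotation vector, rad) and "tvec" (3), from world to camera coordinates, as OpenCV has them; the wrist camera has in their place "hand_eye" (4x4, takes a point from camera to tool coordinates, whose origin is the TCP and whose axes are the flange's). Camera axes: x right, y down, z forward; pixel columns grow to the right and rows downward; lengths in m; the calibration is good to about 2 mm. A picture is of the moment at which its call begins: read the wrist's pose just before it. There is no depth.
- bot.close_job(): hands the job in, once; it reports no verdict.
The state is a dict: "time": time; "joints": joint angles; "joint_velocities": joint speeds; "tau": joint torques, N m; "eef_pos": TCP position; "tool_rot": TCP orientation; "force": force on the tool from outside, world axes, zero at the start; "wrist_torque": the same for the moment, N m; "opening": finger opening in m.
Only numpy, scipy, OpenCV 4.12 (cv2) and the standard library are available. Lean on these libraries where they do the work, as an engineer would, in place of code of your own. Each camera call takes 0.05 s, during which the arm holds its last target. There are 200 camera calls.

TASK

Take the slide carrier with the orange handle and lay it flat in the channel of the grey nest, glass end towards the red buffer, then slide it up against the buffer and press it home for a moment with about 5 to 9 N, never more than 12 N. Let go of it, then tip the yellow spring flap over past its snap point so that it springs down and clamps the carrier; push the flap gently (never more than 12 N) and leave the other things on the table where they are.

Things in the scene. Friction and masses are not known exactly. Their poses are not given: they have to be found in the camera images.
- nest: fixed grey plate 170 (x) by 140 (y) by 12 mm thick; origin on the table, y extent -50 to +90 mm. An aluminium channel runs along its x axis at y = 0: floor 12 mm above the table, 44 mm wide between 7 mm high walls with flared lips above (to 26 mm above the table, x from -75 to +40 mm), open on top and at the -x end; red buffer at the +x end, yellow flap on the +y side
- seat (a point): point in the nest frame (x -34, y 0, z 34 mm) where the carrier's handle centre lies when its front end touches a buffer set at the middle of its range; carrier and nest axes are then parallel (glass end to nest +x)
- buffer_mid (a point): middle of the range of the red buffer's face: nest x 45, y 0, z 18 mm. Buffer 11 mm across, facing nest -x, on a brass screw in a steel bracket (nest x 69 to 85, 38 mm high). The screw is set differently each time: the free face lies up to 6 mm either way of this point along x and is not measured; it must be felt for (drag on the channel floor also pushes back)
- buffer (a joint): how far the red buffer is pressed in, m; 0 free, spring about 10 N per mm, so 5 to 9 N is 0.5 to 0.9 mm; it returns when released
- flap_hinge (a point): middle of the yellow flap's hinge axis (along nest x), at nest x 10, y 50, z 32 mm. Plate 34 mm wide along nest x, 52 mm long from the axis, 4 mm thick; pad on its channel side. Open it leans 40 degrees out (to nest +y), free edge 72 mm above the table at nest y 85; a level push on that edge binds, follow its arc. Closed it lies level, reaching nest y -2. Lugs beside it are 40 mm high
- flap (a joint): flap angle, rad: 0 open at its stop, growing towards the channel; 0.70 upright, snap point about 0.95: short of it the flap springs back open, beyond it it springs shut by itself. Reads about 2.28 with its pad on the carrier's frame in the notch, 2.30 without carrier, about 2.1 if the pad lies on the rail as the carrier is not home. Spring about 0.25 N m at 0, falling to none at the snap point
- carrier_handle (a point): centre (half-way up) of the orange handle of the carrier to load; axes are the carrier's. Handle 12 (x) by 24 (y) mm, 8 to 36 mm above the underside; its centre is 22 mm above the underside. Black frame 90 (x) by 40 (y) by 8 mm, about 0.1 kg; handle centre 34 mm behind (-x of) its middle, front (+x) end 79 mm ahead of the handle centre, rear end 11 mm behind
- carrier_notch (a point): centre of the 28 mm wide notch in the carrier's +y rail, on the frame's top, for the flap's pad: 44 mm ahead of (+x) and 17 mm beside (+y) the handle centre. The rails are 6 mm wide, 5 mm high, on the frame's long edges from 22 mm ahead of the handle centre; the glass slide lies between them
- spare_handle (a point): the same point of an identical carrier with a blue handle, which stays where it is
- oil_bottle: small amber bottle, 32 mm across, 70 mm high, origin under its centre; bystander
- dish: clear shallow dish, 90 mm across, 18 mm high; bystander
- slide_box: green flat slide box 100 x 160 x 35 mm; bystander
- stain_jar: glass jar with white cap, 60 mm across, 80 mm high; bystander
- pen_cup: grey cup, 70 mm across, 95 mm high; bystander

How it is judged:
By the outcome, as a careful person would: the job done as asked, in the order asked, and still so for the second after the job is handed in, with the robot touching nothing.
It also fails if it takes over 64 s, if anything falls off the work surface, if the arm or the gripper's body presses on something with over 40 N, if the wrist force passes 120 N, or if a joint passes its speed limit or range.

## Working session

There is one attempt and no reset: what is moved stays moved. The work goes in short steps, Python scripts to look and compute and a tool call to move; the robot and the scene stay as the last step left them, time stands still between calls to the robot, and variables do not carry over. Pictures are saved under pics/ and viewed, about 8 in all and at most 12, crops included, and the job is handed in when it is done.

Besides the shell and the picture viewer there is one more tool, called after ">>>" as name(argument=value, ...) on one line, values as JSON. arm_command: Moves the arm, as the interface text tells. Its arguments: {"type":"object","properties":{"offset":{"type":"array"},"turn":{"type":"array"},"gripper":{"type":"array"},"newtons":{"type":"number"}},"required":["offset","turn","gripper"]}

```bash
ls; mkdir -p pics
python3 - <<'E'
from bench import telemetry, optics
import cv2
s=telemetry.state(); print(s)
for n in ("scene","side"):
    c=optics.camera(n); cv2.imwrite(f"pics/{n}0.png",c["color"][:,:,::-1]); print(n,c["K"],c["dist"],c["rvec"],c["tvec"])
s=telemetry.state();c=optics.camera("wrist"); cv2.imwrite("pics/wrist0.png",c["color"][:,:,::-1]); print(c["K"],c["dist"],c["hand_eye"])
E
```

```text
pics
{'time': 0.0, 'joints': array([-2.23411263e-01,  3.13436803e-01,  1.49845231e+00, -3.80767620e-05,
        1.33097248e+00, -2.23410865e-01]), 'joint_velocities': array([ 3.06735670e-04, -5.63638853e-04, -3.46147765e-05, -2.88807885e-04,
        1.18002770e-03, -2.10535095e-04]), 'tau': array([-5.78409599e-04, -4.12261176e+01, -2.59742296e+01, -3.58453699e-04,
        4.11797926e-03, -1.23038126e-05]), 'eef_pos': array([5.24712497e-01, 3.66718379e-05, 2.07336110e-01]), 'tool_rot': array([-3.14034706e+00, -2.45086008e-04,  1.57080484e+00]), 'force': array([ 0.1280306 , -0.1265407 ,  0.12002547]), 'wrist_torque': array([ 0.05047225,  0.01959598, -0.01662054]), 'opening': 0.085349782539337}
scene [[449.19957571   0.         309.91076787]
 [  0.         449.19957571 201.59409253]
 [  0.           0.           1.        ]] [-0.08472334  0.          0.          0.          0.        ] [ 2.34851649  0.6092727  -0.20837194] [-0.5428556  -0.12425563  1.32277925]
side [[498.76425403   0.         322.0003345 ]
 [  0.         498.76425403 208.785414  ]
 [  0.           0.           1.        ]] [-0.04998635  0.          0.          0.          0.        ] [ 2.07344632 -0.435528    0.27413855] [-0.48339865  0.20345102  1.21021137]
[[286.2950701    0.         314.83552223]
 [  0.         286.2950701  193.65654298]
 [  0.           0.           1.        ]] [-0.01199858  0.          0.          0.          0.        ] [[-1.66519869e-04 -9.56988680e-01 -2.90125212e-01  7.60567186e-02]
 [ 9.99999910e-01 -4.60604288e-05 -4.22026558e-04 -1.10623161e-03]
 [ 3.90511347e-04 -2.90125256e-01  9.56988601e-01 -1.66421945e-01]
 [ 0.00000000e+00  0.00000000e+00  0.00000000e+00  1.00000000e+00]]
```

View pics/scene0.png

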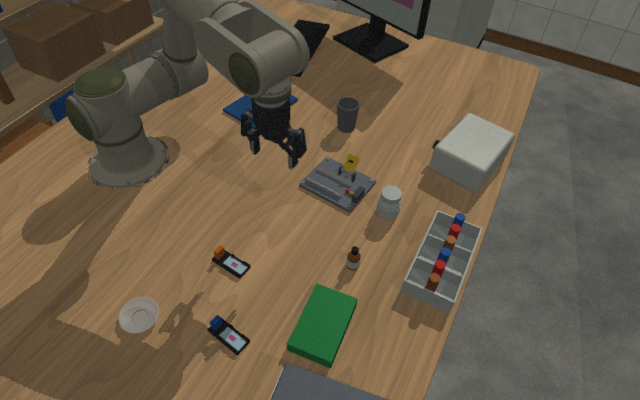

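View pics/side0.png

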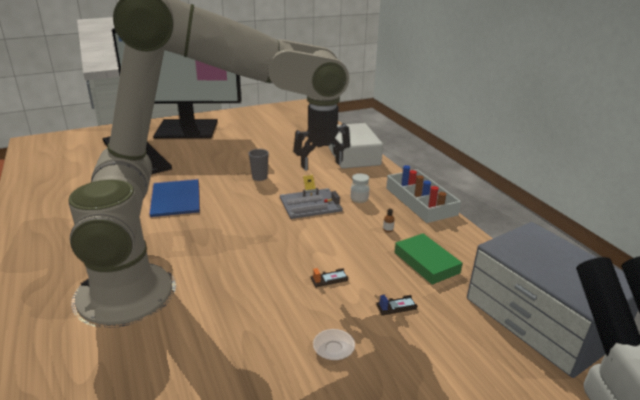

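The scene view shows the orange handle at about (219,254) with its glass end towards (250,270). The nest is around (338,184), the yellow flap at (351,162) and the red buffer near (350,190). The side view agrees: handle (317,275), flap (310,183).

```bash
cat > h.py <<'E'
import numpy as np, cv2
from scipy.spatial.transform import Rotation as R
from bench import telemetry, optics
def shot(name, save=None):
    s=telemetry.state(); c=optics.camera(name)
    if name=="wrist":
        T=np.eye(4); T[:3,:3]=R.from_euler("xyz",s["tool_rot"]).as_matrix(); T[:3,3]=s["eef_pos"]
        M=T@np.array(c["hand_eye"])          # camera->world
        c["Rcw"],c["o"]=M[:3,:3],M[:3,3]
    else:
        Rm=cv2.Rodrigues(np.array(c["rvec"]))[0]; c["Rcw"]=Rm.T; c["o"]=-Rm.T@np.array(c["tvec"]).ravel()
    if save: cv2.imwrite(save,c["color"][:,:,::-1])
    return c
def ray(c,uv):
    p=cv2.undistortPoints(np.array(uv,float).reshape(-1,1,2),c["K"],np.array(c["dist"])).reshape(-1,2)
    return np.c_[p,np.ones(len(p))]@c["Rcw"].T
def plane(c,uv,z):
    d=ray(c,uv); return c["o"]+d*((z-c["o"][2])/d[:,2])[:,None]
def tri(c1,u1,c2,u2):
    d1,d2=ray(c1,u1)[0],ray(c2,u2)[0]
    A=np.c_[d1,-d2]; t=np.linalg.lstsq(A,c2["o"]-c1["o"],rcond=None)[0]
    a,b=c1["o"]+t[0]*d1,c2["o"]+t[1]*d2
    return (a+b)/2,np.linalg.norm(a-b)
def proj(c,P):
    Rm=c["Rcw"].T; return cv2.projectPoints(np.atleast_2d(np.array(P,float)),Rm,-Rm@c["o"],c["K"],np.array(c["dist"]))[0].reshape(-1,2)
def blobs(c,hue,smin=120,vmin=60,amin=8,roi=None):
    h=cv2.cvtColor(c["color"],cv2.COLOR_RGB2HSV); m=cv2.inRange(h,(hue[0],smin,vmin),(hue[1],255,255))
    if roi: k=np.zeros_like(m); x0,y0,x1,y1=roi; k[y0:y1,x0:x1]=1; m*=k
    n,_,st,ce=cv2.connectedComponentsWithStats(m)
    return m,sorted([(int(st[i,4]),ce[i].round(1).tolist(),st[i,:4].tolist()) for i in range(1,n) if st[i,4]>=amin],reverse=True)
E
python3 - <<'E'
from h import *
a,b=shot("scene"),shot("side")
oa=blobs(a,(5,16),170,90,roi=(190,230,260,290))[1]; ob=blobs(b,(5,16),170,90,roi=(290,255,360,300))[1]
ya=blobs(a,(22,32),150,90,roi=(320,140,380,200))[1]; yb=blobs(b,(22,32),150,90,roi=(280,160,350,220))[1]
print(oa[:3],ob[:3],ya[:3],yb[:3])
print("handle",tri(a,oa[0][1],b,ob[0][1]),"flap",tri(a,ya[0][1],b,yb[0][1]))
print("frame tip",plane(a,[250,270],.008),plane(b,[347,275],.008))
ca=cv2.resize(a["color"][145:215,290:390],None,fx=6,fy=6,interpolation=cv2.INTER_CUBIC)
cb=cv2.resize(a["color"][235:285,205:265],None,fx=6,fy=6,interpolation=cv2.INTER_CUBIC)
o=np.zeros((420+300,600,3),np.uint8); o[:420,:600]=ca; o[420:,:360]=cb
cv2.imwrite("pics/c1.png",cv2.resize(o[:,:,::-1],(500,600)))
E
```

```text
[(44, [218.2, 249.2], [214, 245, 10, 9])] [(61, [316.4, 275.2], [314, 269, 6, 13])] [(170, [350.8, 162.4], [343, 153, 16, 20])] [(107, [308.9, 182.1], [304, 176, 11, 13])]
handle (array([ 0.44602952, -0.14626907,  0.02562754]), np.float64(0.007136473568004865)) flap (array([0.60313665, 0.26482016, 0.05399265]), np.float64(0.0003444580658914957))
frame tip [[ 0.53585215 -0.14547701  0.008     ]] [[ 0.52795196 -0.16061034  0.008     ]]
```

View pics/c1.png

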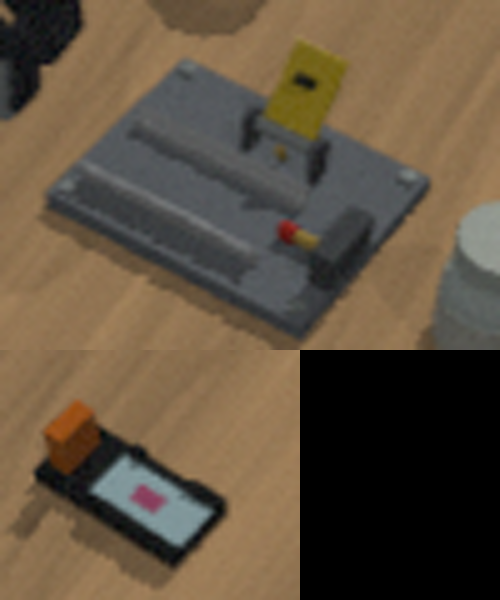

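Close crop: the nest's top corners in the scene image are about (300,184), (327,157.4), (375.6,181.6) and (350.6,212), with the red buffer at (348,191.4). The carrier's handle is at the rear, and its front edge runs from (250,266) to (240,278).

Run:
```python
from h import *
a=shot("scene")
P=plane(a,[[300,184],[327,157.4],[375.6,181.6],[350.6,212]],.012); print(P.round(4))
L=[np.linalg.norm(P[i]-P[(i+1)%4]) for i in range(4)]; print(np.round(L,3))
ex=(P[3]-P[0]+P[2]-P[1]); yaw=np.arctan2(ex[1],ex[0]); c=P.mean(0)
n=np.array([-np.sin(yaw),np.cos(yaw)]); org=c[:2]-.02*n; print("nest",org,yaw)
f=lambda x,y:org+x*np.array([np.cos(yaw),np.sin(yaw)])+y*n
print("seat",f(-.034,0),"hinge",f(.01,.05),"buf",f(.045,0), plane(a,[348,191.4],.018))
F=plane(a,[[250,266],[240,278],[213,259.5]],.008); print(F.round(4), plane(a,[218.2,249.2],.026))
```

```text
[[0.5014 0.1568 0.012 ]
 [0.517  0.291  0.012 ]
 [0.6818 0.2704 0.012 ]
 [0.6682 0.1338 0.012 ]]
[0.135 0.166 0.137 0.168]
nest [0.58950215 0.19316648] -0.1306927032175708
seat [0.55579211 0.19759739] hinge [0.60593292 0.24143686] buf [0.63411839 0.18730203] [[0.63215073 0.19237247 0.018     ]]
[[ 0.5296 -0.136   0.008 ]
 [ 0.5277 -0.1757  0.008 ]
 [ 0.441  -0.1648  0.008 ]] [[ 0.4436057  -0.14290997  0.026     ]]
```

>>> arm_command(offset=[[-13,-29,-21],[-13,-29,-21],[-13,-29,-21],[-13,-29,-21],[-13,-30,-20]], turn=[-0.025,-0.025,-0.025,-0.025,-0.025], gripper=[0,0,0,0.3,0.3])

```text
time: 0.72
eef_pos: [0.4591, -0.147, 0.103]
tool_rot: [3.142, 0.0, 1.445]
force: [1.0, -0.1, -0.6]
opening: 0.064
```

>>> arm_command(offset=[[0,0,0],[0,0,0]], turn=[0,0], gripper=[0.3,0.3])

```text
time: 0.88
eef_pos: [0.4593, -0.1468, 0.1032]
tool_rot: [-3.14, -0.001, 1.443]
force: [-0.8, 0.5, 0.0]
opening: 0.0599
```

Run:
```python
from h import *
s=telemetry.state(); print(s["eef_pos"],s["tool_rot"],s["opening"],s["force"])
c=shot("wrist","pics/w1.png")
m,b=blobs(c,(4,17),150,70); print(b[:4])
for z in (.008,.022,.036): print(z, proj(c,[[.450,-.146,z]]))
```

```text
[ 0.45925991 -0.1468277   0.10323424] [-3.13998086e+00 -8.77479026e-04  1.44308943e+00] 0.05986926371928132 [-0.79331466  0.50934941  0.04344924]
[(519, [303.2, 194.5], [295, 177, 17, 35])]
0.008 [[306.7943206  190.63930823]]
0.022 [[306.34719493 194.95796526]]
0.036 [[305.85136483 199.74756487]]
```

View pics/w1.png

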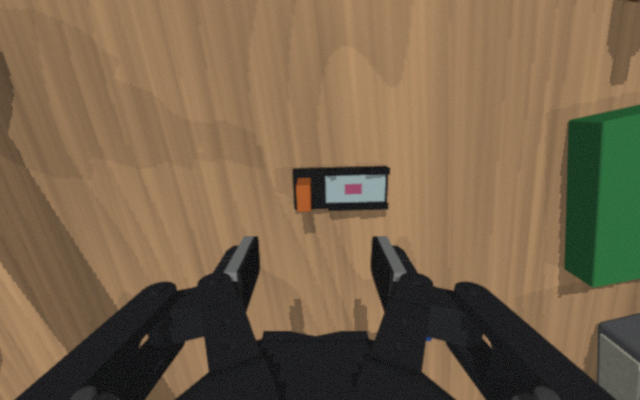

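The wrist view shows the carrier level in the picture: frame from x≈293 to 389 and y≈167 to 210, orange handle at (303,195) on the left, glass to the right. The spare is not in view apart from a sliver behind the gripper.

Run:
```python
from h import *
c=shot("wrist")
g=cv2.cvtColor(c["color"],cv2.COLOR_RGB2HSV)
# not-wood: dark frame
m=((c["color"].max(2)<60)).astype(np.uint8); k=np.zeros_like(m); k[155:222,282:398]=1; m*=k
m=cv2.morphologyEx(m,cv2.MORPH_CLOSE,np.ones((3,3)))
cs=max(cv2.findContours(m,cv2.RETR_EXTERNAL,cv2.CHAIN_APPROX_NONE)[0],key=cv2.contourArea)
p=cs[:,0,:].astype(float); 
# edges in pixels: front (max u) and rear (min u), top edge (min v)
W=plane(c,p,.008)[:,:2]
r=cv2.minAreaRect((W*1000).astype(np.float32)); print("frame rect mm",r)
mo,b=blobs(c,(4,17),150,70); q=cv2.findNonZero(mo)[:,0].astype(float)
print("handle rect z.036",cv2.minAreaRect((plane(c,q,.036)[:,:2]*1000).astype(np.float32)))
sel=[w for w in W]; 
u=p[:,0]; 
top=np.array([[x,p[p[:,0]==x,1].min()] for x in range(300,386)]); tw=plane(c,top,.011); f=np.polyfit(tw[:,0],tw[:,1],1); print("yaw far edge",np.arctan(f[0]))
print("front",plane(c,[[389,172],[389,208]],.008).round(4),"rear",plane(c,[[293,172],[293,180]],.008).round(4))
```

```text
frame rect mm ((481.9466552734375, -148.39309692382812), (41.99689483642578, 89.22554016113281), 84.01445770263672)
handle rect z.036 ((448.290283203125, -141.18077087402344), (30.56863021850586, 13.562530517578125), 85.4892578125)
yaw far edge -0.10567697470712242
front [[ 0.5298 -0.1373  0.008 ]
 [ 0.528  -0.1731  0.008 ]] rear [[ 0.4406 -0.126   0.008 ]
 [ 0.4394 -0.1336  0.008 ]]
```

>>> arm_command(offset=[[-6,1,-20],[-5,1,-20],[0,0,-20],[0,0,-20],[0,0,-11]], turn=[0.011,0.011,0,0,0], gripper=[0.65,0.65,0.65,0.65,0.65])

```text
time: 1.4
eef_pos: [0.4493, -0.1427, 0.0119]
tool_rot: [-3.141, -0.0, 1.47]
force: [0.1, 0.8, 0.0]
opening: 0.0297
```

>>> arm_command(offset=[[0,0,0],[0,0,0]], turn=[0,0], gripper=[0.65,0.65])

```text
time: 1.57
eef_pos: [0.4497, -0.1434, 0.0135]
tool_rot: [3.141, 0.0, 1.469]
force: [0.0, 0.8, 1.0]
opening: 0.03
```

>>> arm_command(offset=[[0,0,-1],[0,0,0],[0,0,0],[0,0,0],[0,0,0]], turn=[0,0,0,0,0], gripper=[0.95,0.95,0.95,0.95,0.95], newtons=40)

```text
time: 1.98
eef_pos: [0.4496, -0.1441, 0.0128]
tool_rot: [3.14, 0.0, 1.468]
force: [-0.8, 1.5, 7.3]
opening: 0.0047
```

>>> arm_command(offset=[[0,0,5],[0,0,20],[0,0,25],[0,0,30],[0,0,20]], turn=[0,0,0,0,0], gripper=[0.95,0.95,0.95,0.95,0.95])

```text
time: 2.4
eef_pos: [0.4495, -0.1443, 0.1147]
tool_rot: [3.139, 0.001, 1.468]
force: [0.4, -0.8, 0.8]
opening: 0.0041
```

The opening of about 4 mm is less than the 12 mm handle, so I'm looking before going on.

Run:
```python
from h import *
s=telemetry.state(); print(s["eef_pos"],s["opening"],s["force"])
c=shot("wrist","pics/w2.png"); b=shot("scene"); d=shot("side")
print(blobs(c,(4,17),150,70)[1][:3],blobs(b,(5,16),150,80,roi=(190,200,280,290))[1][:3])
o=np.zeros((600,640,3),np.uint8); o[:400]=c["color"]
o[400:,:300]=cv2.resize(b["color"][190:290,180:330],(300,200)); o[400:,320:620]=cv2.resize(d["color"][210:310,270:420],(300,200))
cv2.imwrite("pics/w2c.png",o[:,:,::-1])
```

```text
[ 0.4494956  -0.14432432  0.11469263] 0.004127516289343844 [ 0.39998359 -0.79227043  0.828116  ]
[(470, [314.2, 192.2], [307, 176, 15, 33])] [(95, [218.7, 251.3], [214, 245, 10, 14])]
```

View pics/w2c.png

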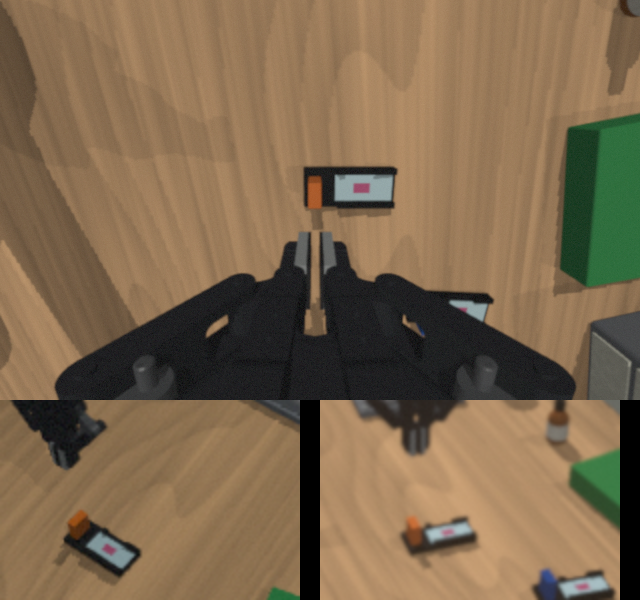

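The picture shows the fingers empty and the carrier apparently unmoved, with the handle at (314,192). I'm cross-checking the handle position across the three views, and the fingertips against the TCP.

Run:
```python
from h import *
a,b,c=shot("scene"),shot("side"),shot("wrist"); s=telemetry.state()
pa=blobs(a,(3,18),140,60,roi=(190,230,260,290))[1][0]; pb=blobs(b,(3,18),140,60,roi=(290,255,360,300))[1][0]; pc=blobs(c,(3,18),140,60)[1][0]
print(pa,pb,pc)
print(tri(a,pa[1],b,pb[1]),tri(a,pa[1],c,pc[1]),tri(b,pb[1],c,pc[1]))
for n,k in (("sc",a),("si",b),("w",c)): print(n,proj(k,[s["eef_pos"],[.448,-.145,.022]]).round(1).tolist())
print(c["o"])
```

```text
(112, [218.9, 251.7], [214, 245, 11, 15]) (98, [316.4, 275.1], [313, 268, 8, 15]) (507, [315.7, 193.6], [308, 177, 16, 34])
(array([ 0.44804609, -0.14685687,  0.02274517]), np.float64(0.0008916955350747539)) (array([ 0.44741356, -0.14563822,  0.02152992]), np.float64(0.0007540482470550012)) (array([ 0.44826554, -0.14569601,  0.02134385]), np.float64(0.0011660525249794493))
sc [[214.6, 228.5], [219.4, 251.5]]
si [[316.4, 245.3], [316.0, 274.8]]
w [[316.8, 231.8], [315.9, 193.3]]
[ 0.45524413 -0.06822599  0.2778224 ]
```

Run:
```python
from h import *
s=telemetry.state(); o=[]
for n,(x,y) in (("scene",(180,185)),("side",(280,205))):
    c=shot(n); im=c["color"].copy()
    q=proj(c,[s["eef_pos"],s["eef_pos"]+[0,0,.02]])
    cr=cv2.resize(im[y:y+90,x:x+60],None,fx=6,fy=6,interpolation=cv2.INTER_CUBIC)
    for p,col in zip(q,((255,0,0),(0,255,0))): cv2.drawMarker(cr,tuple(int(v) for v in (p-[x,y]+.5)*6),col,cv2.MARKER_CROSS,14,1)
    o.append(cr)
cv2.imwrite("pics/tip.png",np.hstack(o)[:,:,::-1])
```

```text
(no output)
```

View pics/tip.png

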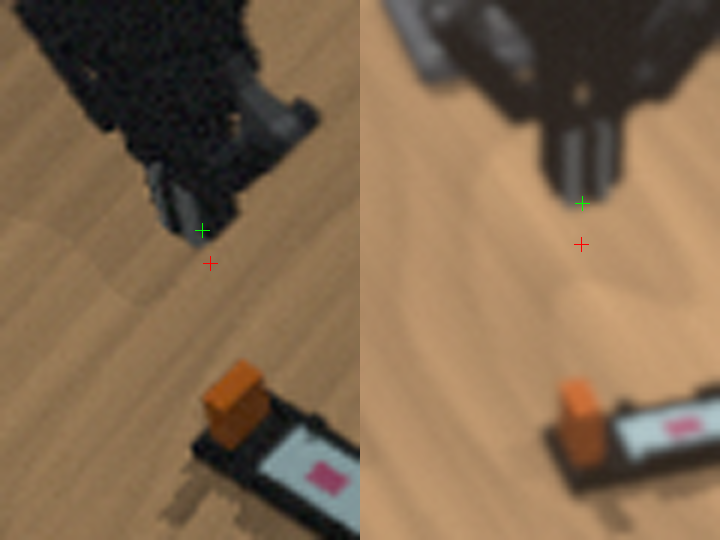

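The real fingertips lie about 17 to 20 mm above the reported TCP in both fixed views. The jaws therefore closed over the top of the handle, which also explains the upward 7 N. I'll go down again and feel for the frame by force, in small steps.

>>> arm_command(offset=[[-1,-1,-5],[0,0,-25],[0,0,-30],[0,0,-28],[0,0,-14]], turn=[-0.002,0,0,0,0], gripper=[0.65,0.65,0.65,0.65,0.65])

```text
time: 3.22
eef_pos: [0.4462, -0.1441, 0.0065]
tool_rot: [-3.137, -0.002, 1.466]
force: [-0.2, 0.3, -0.6]
opening: 0.0298
```

>>> arm_command(offset=[[0,0,-2],[0,0,-2],[0,0,-2],[0,0,-2],[0,0,0]], turn=[0,0,0,0,0], gripper=[0.65,0.65,0.65,0.65,0.65])

```text
time: 3.63
eef_pos: [0.4483, -0.1452, 0.0023]
tool_rot: [3.141, 0.0, 1.466]
force: [0.2, 0.0, 0.3]
opening: 0.0302
```

>>> arm_command(offset=[[0,0,-2],[0,0,-2],[0,0,-2],[0,0,0]], turn=[0,0,0,0], gripper=[0.65,0.65,0.65,0.65])

```text
time: 3.97
eef_pos: [0.4479, -0.1449, -0.0044]
tool_rot: [-3.141, -0.0, 1.466]
force: [-0.0, -0.3, -0.1]
opening: 0.0299
```

>>> arm_command(offset=[[0,0,0],[0,0,0],[0,0,0],[0,0,0]], turn=[0,0,0,0], gripper=[0.95,0.95,0.95,0.95])

```text
time: 4.3
eef_pos: [0.4481, -0.1451, -0.004]
tool_rot: [3.141, 0.0, 1.466]
force: [0.0, 0.8, 1.2]
opening: 0.011
```

Gripped: opening 11 mm on the 12 mm handle. Lifting and carrying towards the nest.

>>> arm_command(offset=[[0,0,5],[0,0,20],[0,0,30],[0,0,30],[0,0,25]], turn=[0,0,0,0,0], gripper=[0.95,0.95,0.95,0.95,0.95])

```text
time: 4.72
eef_pos: [0.448, -0.145, 0.108]
tool_rot: [3.141, 0.0, 1.466]
force: [0.8, -0.0, -0.7]
opening: 0.0109
```

>>> arm_command(offset=[[4,20,0],[9,35,0],[9,35,0],[9,35,0],[9,35,0]], turn=[-0.005,-0.005,-0.005,-0.005,-0.005], gripper=[0.95,0.95,0.95,0.95,0.95])

```text
time: 5.13
eef_pos: [0.488, 0.0167, 0.1063]
tool_rot: [3.142, 0.0, 1.44]
force: [0.5, -0.7, 0.2]
opening: 0.0107
```

>>> arm_command(offset=[[9,35,0],[9,35,0],[9,35,0],[9,35,0],[9,35,0]], turn=[0,0,0,0,0], gripper=[0.95,0.95,0.95,0.95,0.95])

```text
time: 5.55
eef_pos: [0.5329, 0.1919, 0.1061]
tool_rot: [-3.141, 0.0, 1.441]
force: [0.8, -0.1, -1.0]
opening: 0.0104
```

>>> arm_command(offset=[[0,10,0],[0,0,0],[0,0,0]], turn=[0,0,0], gripper=[0.95,0.95,0.95])

```text
time: 5.8
eef_pos: [0.5326, 0.1998, 0.1058]
tool_rot: [-3.141, 0.001, 1.442]
force: [0.5, -0.3, -1.3]
opening: 0.011
```

Run:
```python
from h import *
s=telemetry.state(); print(s["time"],s["eef_pos"],s["tool_rot"],s["opening"],s["force"])
c=shot("wrist","pics/w3.png"); a=shot("scene","pics/s3.png"); b=shot("side","pics/d3.png")
print("buf",proj(c,[[.633,.190,.018]]))
o=c["color"]; cv2.imwrite("pics/w3v.png",cv2.resize(o[:,:,::-1],(800,500),interpolation=cv2.INTER_CUBIC))
print("cup",plane(a,[347,130],0),"jar",plane(a,[388,214],0),"bottle",plane(a,[353,268],0))
```

```text
5.8 [0.53258019 0.19981651 0.10576271] [-3.14093865e+00  5.64820207e-04  1.44182125e+00] 0.01097544308464657 [ 0.46098689 -0.33859994 -1.27796272]
buf [[425.57197983 189.11081969]]
cup [[0.50818434 0.4489627  0.        ]] jar [[0.75534566 0.18671726 0.        ]] bottle [[ 7.46040124e-01 -1.46217047e-02 -1.11022302e-16]]
```

View pics/w3v.png

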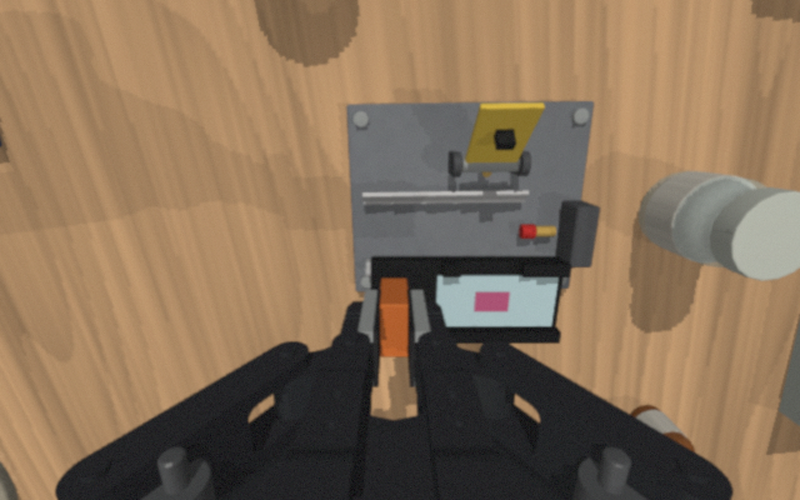

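The view shows the carrier held level with the nest beyond it. In picture/1.25 pixels, the nest's far edge runs (278,83) to (474,81), the left edge (278,83) to (285,234). The buffer is at (422,185), the far lip at (290..422,158) and the flap stands open. Fitting the edges with code.

```bash
cat > nest.py <<'E'
from h import *
def run(c,s):
    im=c["color"]; h=cv2.cvtColor(im,cv2.COLOR_RGB2HSV); S=h[...,1].astype(float); V=h[...,2]
    gray=(S<70)
    far=np.array([[x,60+np.argmax(gray[60:110,x])-.5] for x in list(range(286,375))+list(range(445,468))],float)
    left=np.array([[255+np.argmax(gray[y,255:310])-.5,y] for y in range(95,200)],float)
    right=np.array([[500-np.argmax(gray[y,500:440:-1])+.5,y] for y in range(88,150)],float)
    def fit(p,z,ax):
        w=plane(c,p,z)[:,:2]
        for _ in range(3):
            f=np.polyfit(w[:,ax],w[:,1-ax],1); r=w[:,1-ax]-np.polyval(f,w[:,ax]); w=w[abs(r)<max(2*np.median(abs(r)),5e-4)]
        return f,len(w)
    F,n1=fit(far,.012,0); Lf,n2=fit(left,.012,1); Rt,n3=fit(right,.012,1)
    print("yaws far/left/right",np.arctan(F[0]),-np.arctan(Lf[0]),-np.arctan(Rt[0]),n1,n2,n3)
    def cor(l): 
        y=(F[0]*l[1]+F[1])/(1-F[0]*l[0]); return np.array([l[0]*y+l[1],y])
    A,B=cor(Lf),cor(Rt); yaw=np.arctan2(*(B-A)[::-1]); print("corners",A,B,"len",np.linalg.norm(B-A),"yaw",yaw)
    e=np.array([np.cos(yaw),np.sin(yaw)]); n=np.array([-e[1],e[0]])
    org=(A+B)/2-.09*n; print("nest",org)
    m,b=blobs(c,(0,4),150,80,roi=(400,170,450,200)); print("red",b[:2])
    if b: 
        d=plane(c,b[0][1],.018)[0,:2]-org; print("buffer nest xy",d@e,d@n)
    print("tool in nest",(s["eef_pos"][:2]-org)@e,(s["eef_pos"][:2]-org)@n, "tool yaw rel", s["tool_rot"][2]-np.pi/2-yaw)
    return org,yaw
E
python3 - <<'E'
from nest import *
s=telemetry.state(); c=shot("wrist"); org,yaw=run(c,s)
# carrier: far edge of frame + front edge at height
g=c["color"].max(2)<55; zt=s["eef_pos"][2]+.004
print("far edge rows",[ (x,195+int(np.argmax(g[195:225,x]))) for x in range(300,456,12)])
print("front edge cols",[(y,470-int(np.argmax(g[y,470:430:-1]))) for y in range(210,274,6)])
e0=np.array([[x,195+np.argmax(g[195:225,x])-.5] for x in range(300,350)]);
w=plane(c,e0,zt+.008); print("rear far edge yaw(z frame)",np.polyfit(w[:,0],w[:,1],1)[0],w.mean(0))
E
```

```text
yaws far/left/right -0.11300338204461687 -0.11552208415411519 -0.10592641389812849 110 105 61
corners [0.5111633  0.29880262] [0.67871472 0.27978774] len 0.1686269289977481 yaw -0.11300338204461667
nest [0.58479034 0.19986921]
red [(120, [421.5, 183.4], [415, 178, 13, 11])]
buffer nest xy 0.04542823932741556 -0.0002135807464832437
tool in nest -0.05135153933718071 -0.007002888507993188 tool yaw rel -0.018546559792162035
far edge rows [(300, 206), (312, 206), (324, 206), (336, 205), (348, 206), (360, 206), (372, 206), (384, 206), (396, 206), (408, 206), (420, 206), (432, 206), (444, 205)]
front edge cols [(210, 455), (216, 454), (222, 449), (228, 449), (234, 447), (240, 446), (246, 445), (252, 444), (258, 443), (264, 445), (270, 446)]
rear far edge yaw(z frame) -0.12803958296212822 [0.53992024 0.22009323 0.11801432]
```

>>> arm_command(offset=[[3,3,-12],[3,3,-20],[0,0,-20],[0,0,-15],[0,0,0]], turn=[0.009,0.009,0,0,0], gripper=[0.95,0.95,0.95,0.95,0.95])

```text
time: 6.42
eef_pos: [0.5371, 0.2052, 0.0351]
tool_rot: [-3.136, 0.002, 1.458]
force: [-0.3, 0.3, -1.4]
opening: 0.0108
```

>>> arm_command(offset=[[0,0,0],[0,0,0]], turn=[0,0], gripper=[0.95,0.95])

```text
time: 6.58
eef_pos: [0.5396, 0.2059, 0.0396]
tool_rot: [3.14, -0.0, 1.459]
force: [-0.6, 0.1, -0.2]
opening: 0.0107
```

Run:
```python
from h import *
s=telemetry.state(); print(s["time"],s["eef_pos"],s["tool_rot"],s["opening"],s["force"])
c=shot("wrist"); b=shot("side"); a=shot("scene")
yaw=-.113; e=np.array([np.cos(yaw),np.sin(yaw),0]); n=np.array([-e[1],e[0],0]); O=np.array([.5848,.1999,0])
im=c["color"].copy()
for p in proj(c,[O+e*x+n*y+[0,0,z] for x,y,z in ((-.075,.022,.019),(.04,.022,.019),(-.075,-.022,.019),(.04,-.022,.019))]): cv2.drawMarker(im,tuple(int(round(v)) for v in p),(255,0,255),cv2.MARKER_CROSS,7,1)
o=cv2.resize(im[110:360,220:540],(768,600),interpolation=cv2.INTER_CUBIC)
cv2.imwrite("pics/w4.png",o[:,:,::-1])
```

```text
6.5833 [0.53959968 0.20587855 0.03963231] [ 3.14034825e+00 -3.53792439e-04  1.45858931e+00] 0.010726289714559996 [-0.56990488  0.13144091 -0.20394221]
```

View pics/w4.png

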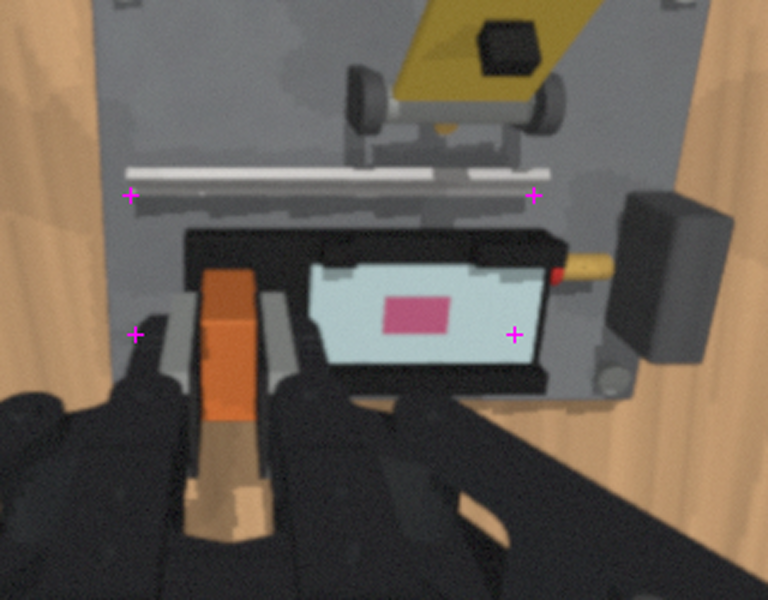

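Run:
```python
from nest import *
s=telemetry.state(); c=shot("wrist"); z=s["eef_pos"][2]+.004
yaw=-.113; e=np.array([np.cos(yaw),np.sin(yaw)]); n=np.array([-e[1],e[0]]); O=np.array([.5848,.1999])
N=lambda uv,z:np.c_[(plane(c,uv,z)[:,:2]-O)@e,(plane(c,uv,z)[:,:2]-O)@n].round(4).tolist()
q=lambda x,y:[220+x/2.4,110+y/2.4]
print("tool",(s["eef_pos"][:2]-O)@e,(s["eef_pos"][:2]-O)@n,s["tool_rot"][2]-np.pi/2-yaw)
print("frame far edge (top of frame)",N([q(200,230),q(300,231)],z+.008))
print("front near corner rail top",N([q(545,366)],z+.013),"front near bottom",N([q(547,393)],z+.008))
print("plate near edge",N([q(450,399),q(600,399)],.012), "far lip",N([q(150,168),q(500,168),q(150,180),q(500,180)],.026),"wall base?",N([q(150,195),q(150,214)],.019))
print("handle top y", N([q(228,320)],z+.036))
```

```text
tool -0.04563934575785966 0.0009872485388259331 0.0009718896556019235
frame far edge (top of frame) [[-0.0537, 0.0228], [-0.0298, 0.0226]]
front near corner rail top [[0.0311, -0.0109]] front near bottom [[0.0353, -0.0217]]
plate near edge [[0.0252, -0.0492], [0.0743, -0.0494]] far lip [[-0.068, 0.0315], [0.0268, 0.0316], [-0.0681, 0.0281], [0.0271, 0.0282]] wall base? [[-0.0691, 0.0218], [-0.0693, 0.0162]]
handle top y [[-0.047, 0.0133]]
```

>>> arm_command(offset=[[0,-0.7,-8],[0,0,-8],[0,0,-6],[0,0,-3],[0,0,0]], turn=[-0.001,0,0,0,0], gripper=[0.95,0.95,0.95,0.95,0.95])

```text
time: 7.2
eef_pos: [0.5384, 0.2052, 0.0127]
tool_rot: [-3.14, 0.001, 1.458]
force: [-0.6, -0.3, -1.1]
opening: 0.0107
```

>>> arm_command(offset=[[0,0,-2],[0,0,-1],[0,0,-1],[0,0,0]], turn=[0,0,0,0], gripper=[0.95,0.95,0.95,0.95])

```text
time: 7.53
eef_pos: [0.539, 0.2053, 0.0099]
tool_rot: [3.142, 0.0, 1.458]
force: [-0.0, -1.0, -1.0]
opening: 0.0107
```

>>> arm_command(offset=[[0,0,-1],[0,0,0],[0,0,0]], turn=[0,0,0], gripper=[0.95,0.95,0.95])

```text
time: 7.78
eef_pos: [0.539, 0.2053, 0.0089]
tool_rot: [3.142, -0.0, 1.458]
force: [0.5, 0.7, -0.3]
opening: 0.0111
```

>>> arm_command(offset=[[0,0,-1],[0,0,0],[0,0,0]], turn=[0,0,0], gripper=[0.95,0.95,0.95])

```text
time: 8.03
eef_pos: [0.5392, 0.2053, 0.0081]
tool_rot: [3.141, -0.0, 1.458]
force: [1.1, -0.5, 0.9]
opening: 0.0107
```

>>> arm_command(offset=[[0,0,-0.5],[0,0,0],[0,0,0]], turn=[0,0,0], gripper=[0.95,0.95,0.95])

```text
time: 8.28
eef_pos: [0.5392, 0.2053, 0.008]
tool_rot: [3.141, -0.0, 1.458]
force: [-2.0, -0.7, 5.9]
opening: 0.011
```

>>> arm_command(offset=[[0,0,-0.5],[0,0,0],[0,0,0]], turn=[0,0,0], gripper=[0.95,0.95,0.95])

```text
time: 8.53
eef_pos: [0.5392, 0.2053, 0.008]
tool_rot: [3.141, -0.0, 1.458]
force: [-3.4, -1.6, 9.6]
opening: 0.0107
```

Resting on the floor at z = 0.008, as predicted. Easing the downforce, then sliding towards the buffer.

>>> arm_command(offset=[[0,0,0.9],[1,-0.1,0],[1,-0.1,0],[1,-0.1,0],[0,0,0]], turn=[0,0,0,0,0], gripper=[0.95,0.95,0.95,0.95,0.95])

```text
time: 8.95
eef_pos: [0.5418, 0.2051, 0.008]
tool_rot: [-3.141, -0.0, 1.458]
force: [-2.1, 0.4, 5.2]
opening: 0.0107
```

>>> arm_command(offset=[[1,-0.12,0],[1,-0.12,0],[0,0,0],[0,0,0]], turn=[0,0,0,0], gripper=[0.95,0.95,0.95,0.95])

```text
time: 9.28
eef_pos: [0.5439, 0.2049, 0.0081]
tool_rot: [-3.141, -0.0, 1.458]
force: [-2.5, 0.4, 5.6]
opening: 0.011
```

>>> arm_command(offset=[[0,0,0.4],[1,-0.12,0],[1,-0.12,0],[0,0,0]], turn=[0,0,0,0], gripper=[0.95,0.95,0.95,0.95])

```text
time: 9.62
eef_pos: [0.5462, 0.2044, 0.0081]
tool_rot: [3.142, -0.0, 1.458]
force: [0.0, 0.1, 0.3]
opening: 0.0108
```

>>> arm_command(offset=[[1,-0.12,0],[1,-0.12,0],[0,0,0]], turn=[0,0,0], gripper=[0.95,0.95,0.95])

```text
time: 9.87
eef_pos: [0.5476, 0.2043, 0.0081]
tool_rot: [-3.14, 0.0, 1.458]
force: [-4.0, 0.4, 3.0]
opening: 0.0106
```

>>> arm_command(offset=[[0,0,0],[0,0,0]], turn=[0,0], gripper=[0.95,0.95])

```text
time: 10.03
eef_pos: [0.5476, 0.2043, 0.0081]
tool_rot: [-3.141, 0.0, 1.458]
force: [-5.1, -1.1, 2.0]
opening: 0.0109
```

>>> arm_command(offset=[[0.5,-0.06,0],[0,0,0],[0,0,0]], turn=[0,0,0], gripper=[0.95,0.95,0.95])

```text
time: 10.28
eef_pos: [0.5477, 0.2043, 0.0081]
tool_rot: [-3.14, 0.0, 1.458]
force: [-6.7, 0.3, 4.5]
opening: 0.011
```

Contact with the buffer is felt: x stalls at 0.5477 while Fx rises. Easing the downforce so drag drops, then pressing a little more.

>>> arm_command(offset=[[0,0,0.4],[0,0,0],[0,0,0]], turn=[0,0,0], gripper=[0.95,0.95,0.95])

```text
time: 10.53
eef_pos: [0.5477, 0.2043, 0.0081]
tool_rot: [-3.14, 0.0, 1.458]
force: [-5.4, 0.9, 1.3]
opening: 0.0108
```

>>> arm_command(offset=[[0.4,-0.05,0],[0,0,0],[0,0,0]], turn=[0,0,0], gripper=[0.95,0.95,0.95])

```text
time: 10.78
eef_pos: [0.5479, 0.2043, 0.0081]
tool_rot: [-3.139, 0.0, 1.458]
force: [-6.5, 0.9, 1.5]
opening: 0.0111
```

>>> arm_command(offset=[[0.3,0,0],[0,0,0],[0,0,0],[0,0,0]], turn=[0,0,0,0], gripper=[0.95,0.95,0.95,0.95])

```text
time: 11.12
eef_pos: [0.5479, 0.2043, 0.0081]
tool_rot: [-3.138, 0.001, 1.458]
force: [-7.8, 1.1, 2.5]
opening: 0.0113
```

>>> arm_command(offset=[[0,0,0],[0,0,0],[0,0,0],[0,0,0]], turn=[0,0,0,0], gripper=[0.95,0.95,0.95,0.95])

```text
time: 11.45
eef_pos: [0.5479, 0.2043, 0.0081]
tool_rot: [-3.139, 0.001, 1.458]
force: [-7.2, 1.8, 1.4]
opening: 0.0115
```

>>> arm_command(offset=[[-0.5,0.05,0],[-0.5,0.05,0],[0,0,0],[0,0,0]], turn=[0,0,0,0], gripper=[0.95,0.95,0.95,0.95])

```text
time: 11.78
eef_pos: [0.5477, 0.2043, 0.0083]
tool_rot: [-3.14, 0.0, 1.458]
force: [-4.1, 1.2, -0.0]
opening: 0.0111
```

>>> arm_command(offset=[[-0.3,0,0],[0,0,0],[0,0,0]], turn=[0,0,0], gripper=[0.95,0.95,0.95])

```text
time: 12.03
eef_pos: [0.5478, 0.2042, 0.0084]
tool_rot: [-3.141, 0.0, 1.458]
force: [-5.5, 0.7, -1.1]
opening: 0.0108
```

>>> arm_command(offset=[[-0.4,0,-0.3],[-0.3,0,0],[0,0,0],[0,0,0]], turn=[0,0,0,0], gripper=[0.95,0.95,0.95,0.95])

```text
time: 12.37
eef_pos: [0.5475, 0.2042, 0.0083]
tool_rot: [3.141, -0.0, 1.458]
force: [-2.4, 0.7, -1.2]
opening: 0.0109
```

>>> arm_command(offset=[[0,0,0],[0,0,0]], turn=[0,0], gripper=[0.95,0.95])

```text
time: 12.53
eef_pos: [0.5474, 0.2042, 0.0084]
tool_rot: [3.141, -0.0, 1.458]
force: [-1.6, -0.3, -1.6]
opening: 0.011
```

>>> arm_command(offset=[[0,0,-0.4],[0,0,0],[0,0,0],[0,0,0]], turn=[0,0,0,0], gripper=[0.95,0.75,0.7,0.68])

```text
time: 12.87
eef_pos: [0.5478, 0.2042, 0.0082]
tool_rot: [3.14, -0.0, 1.458]
force: [-0.2, -0.8, -0.4]
opening: 0.0274
```

>>> arm_command(offset=[[0,0,0],[0,0,5],[0,0,20],[0,0,30],[0,0,30]], turn=[0,0,0,0,0], gripper=[0.68,0.68,0.68,0.68,0.68])

```text
time: 13.28
eef_pos: [0.5468, 0.2041, 0.094]
tool_rot: [-3.141, 0.0, 1.458]
force: [0.1, 0.5, 0.1]
opening: 0.0271
```

>>> arm_command(offset=[[0,0,20],[0,0,0],[0,0,0]], turn=[0,0,0], gripper=[0.68,0.68,0.68])

```text
time: 13.53
eef_pos: [0.5477, 0.2043, 0.114]
tool_rot: [3.139, -0.001, 1.458]
force: [-0.2, -0.2, -1.0]
opening: 0.0271
```

Run:
```python
from h import *
s=telemetry.state(); print(s["time"],s["eef_pos"],s["tool_rot"],s["opening"],s["force"])
c=shot("wrist","pics/w5.png")
o=cv2.resize(c["color"][40:290,220:540],(768,600),interpolation=cv2.INTER_CUBIC)
cv2.imwrite("pics/w5c.png",o[:,:,::-1])
```

```text
13.5333 [0.54767238 0.20432768 0.11402608] [ 3.13925171e+00 -6.30255501e-04  1.45779928e+00] 0.027086451472577197 [-0.22283118 -0.22995548 -1.01245399]
```

View pics/w5c.png

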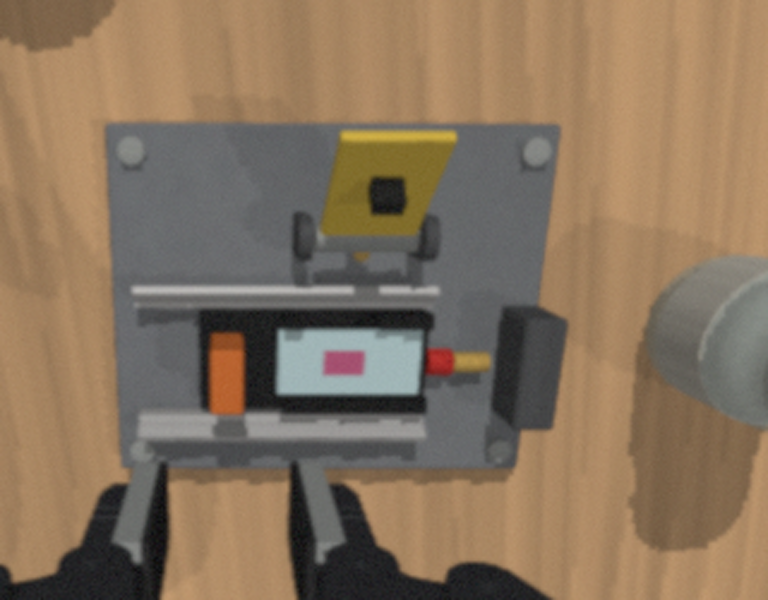

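The carrier lies flat in the channel, front end touching the red buffer at (430,360), handle released, flap open. Now moving the shut fingers to the outer side of the flap.

>>> arm_command(offset=[[15,26.5,0],[15,26.5,0],[15,26.5,0],[15,26.5,0],[0,0,-10]], turn=[0,0,0,0,0], gripper=[1,1,1,1,1])

```text
time: 14.0
eef_pos: [0.6086, 0.3142, 0.1024]
tool_rot: [3.14, -0.002, 1.461]
force: [-0.9, -0.8, -0.1]
opening: -0.0001
```

>>> arm_command(offset=[[0,0,-23],[0,0,-23],[0,0,-23],[0,0,0],[0,0,0]], turn=[0,0,0,0,0], gripper=[1,1,1,1,1])

```text
time: 14.42
eef_pos: [0.6062, 0.3097, 0.0322]
tool_rot: [-3.138, 0.002, 1.458]
force: [-0.2, 0.6, 0.9]
opening: -0.0002
```

Run:
```python
from h import *
s=telemetry.state(); print(s["time"],s["eef_pos"],s["opening"],s["force"])
yaw=-.113; e=np.array([np.cos(yaw),np.sin(yaw)]); n=np.array([-e[1],e[0]]); O=np.array([.5848,.1999])
print((s["eef_pos"][:2]-O)@e,(s["eef_pos"][:2]-O)@n)
o=[]
for nm,(x,y) in (("scene",(310,110)),("side",(275,130))):
    c=shot(nm); q=proj(c,[s["eef_pos"],s["eef_pos"]+[0,0,.02]])
    cr=cv2.resize(c["color"][y:y+100,x:x+66],None,fx=6,fy=6,interpolation=cv2.INTER_CUBIC)
    for p,col in zip(q,((255,0,0),(0,255,0))): cv2.drawMarker(cr,tuple(int(v) for v in (p-[x,y]+.5)*6),col,cv2.MARKER_CROSS,14,1)
    o.append(cr)
cv2.imwrite("pics/f1.png",np.hstack(o)[:,:,::-1])
```

```text
14.4167 [0.60618263 0.30970223 0.03222332] -0.0001920435880107451 [-0.24172133  0.57071618  0.89873064]
0.008864997984511918 0.11151304628500495
```

View pics/f1.png

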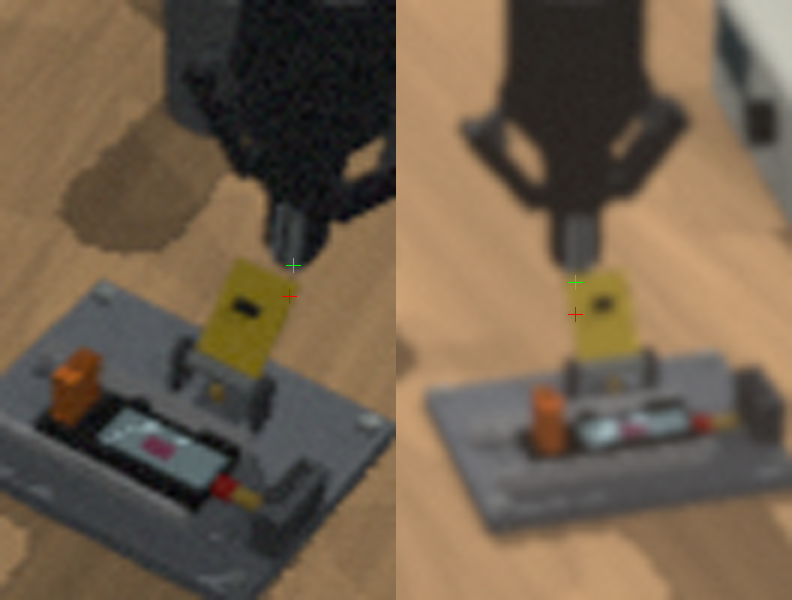

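The finger stands outside the flap with its tip just below the free edge; the scene tip is at (293,265) and the flap's top corner at (298,275). Approaching until I feel contact.

>>> arm_command(offset=[[-0.5,-4,0],[-0.5,-4,0],[-0.3,-3,0],[0,0,0]], turn=[0,0,0,0], gripper=[1,1,1,1])

```text
time: 14.85
eef_pos: [0.6062, 0.2985, 0.0346]
tool_rot: [3.141, -0.0, 1.457]
force: [-0.6, 0.0, -0.3]
opening: -0.0002
```

>>> arm_command(offset=[[-0.2,-2,0],[-0.2,-2,0],[0,0,0]], turn=[0,0,0], gripper=[1,1,1])

```text
time: 15.1
eef_pos: [0.6055, 0.2949, 0.0339]
tool_rot: [-3.142, 0.0, 1.458]
force: [-0.6, -0.6, 0.1]
opening: -0.0001
```

>>> arm_command(offset=[[-0.2,-1.5,0],[0,-1.5,0],[0,0,0]], turn=[0,0,0], gripper=[1,1,1])

```text
time: 15.35
eef_pos: [0.6053, 0.2922, 0.0339]
tool_rot: [-3.142, -0.0, 1.458]
force: [-0.8, 0.4, 0.7]
opening: 0.0001
```

>>> arm_command(offset=[[-0.2,-1.5,0],[0,-1,0],[0,0,0]], turn=[0,0,0], gripper=[1,1,1])

```text
time: 15.6
eef_pos: [0.6052, 0.2912, 0.0344]
tool_rot: [3.141, -0.003, 1.458]
force: [-0.0, 7.1, 0.9]
opening: 0.0003
```

Contact with the flap edge (Fy 7 N). Following the arc in small steps.

>>> arm_command(offset=[[-0.1,-1,1.5],[-0.2,-1.7,1.4],[-0.2,-1.8,1.3],[-0.2,-1.8,1.3],[0,0,0]], turn=[0,0,0,0,0], gripper=[1,1,1,1,1])

```text
time: 16.02
eef_pos: [0.6044, 0.2842, 0.0397]
tool_rot: [3.141, -0.002, 1.458]
force: [0.3, 6.2, 0.6]
opening: 0.0
```

>>> arm_command(offset=[[-0.2,-1.9,1.1],[-0.2,-2,1.1],[-0.2,-2,0.9],[0,0,0]], turn=[0,0,0,0], gripper=[1,1,1,1])

```text
time: 16.35
eef_pos: [0.6038, 0.2783, 0.0429]
tool_rot: [3.141, -0.002, 1.458]
force: [-0.8, 5.3, 1.1]
opening: 0.0002
```

>>> arm_command(offset=[[-0.2,-2.1,0.9],[-0.2,-2.1,0.8],[-0.2,-2.2,0.7],[-0.2,-2.2,0.6],[0,0,0]], turn=[0,0,0,0,0], gripper=[1,1,1,1,1])

```text
time: 16.77
eef_pos: [0.6029, 0.2694, 0.046]
tool_rot: [3.141, -0.001, 1.458]
force: [-1.1, 4.8, 3.3]
opening: -0.0001
```

>>> arm_command(offset=[[-0.2,-2.2,0.5],[-0.2,-2.2,0.5],[-0.2,-2.2,0.3],[-0.2,-2.2,0.2],[0,0,0]], turn=[0,0,0,0,0], gripper=[1,1,1,1,1])

```text
time: 17.18
eef_pos: [0.6022, 0.2596, 0.0469]
tool_rot: [-3.141, 0.0, 1.457]
force: [-0.0, 2.1, 2.4]
opening: -0.0001
```

>>> arm_command(offset=[[-0.2,-2.2,0],[-0.3,-2.2,0],[-0.2,-2.2,0],[-0.3,-2.2,0],[0,0,0]], turn=[0,0,0,0,0], gripper=[1,1,1,1,1])

```text
time: 17.6
eef_pos: [0.6012, 0.2505, 0.0467]
tool_rot: [-3.141, 0.001, 1.457]
force: [-0.8, -0.2, -0.1]
opening: -0.0002
```

>>> arm_command(offset=[[-0.2,-2.2,0],[-0.3,-2.2,0],[-0.2,-2.2,0],[0,0,0]], turn=[0,0,0,0], gripper=[1,1,1,1])

```text
time: 17.93
eef_pos: [0.6006, 0.2442, 0.047]
tool_rot: [-3.142, 0.0, 1.457]
force: [0.2, 0.2, -0.2]
opening: -0.0004
```

Force has gone to zero, so the flap has probably snapped over. Retreating up and out, then checking.

>>> arm_command(offset=[[0.5,5,10],[0,0,30],[0,0,30],[0,0,30],[0,-20,20]], turn=[0,0,0,0,0], gripper=[1,1,1,1,1])

```text
time: 18.35
eef_pos: [0.6013, 0.2326, 0.1711]
tool_rot: [3.137, -0.002, 1.461]
force: [0.3, -0.6, 0.1]
opening: 0.0002
```

>>> arm_command(offset=[[-10,-25,0],[-10,-25,0],[0,0,0],[0,0,0]], turn=[0,0,0,0], gripper=[1,1,1,1])

```text
time: 18.68
eef_pos: [0.5811, 0.1793, 0.1682]
tool_rot: [3.14, -0.0, 1.456]
force: [0.5, 0.2, -0.2]
opening: -0.0002
```

Run:
```python
from h import *
s=telemetry.state(); print(s["time"],s["eef_pos"],s["force"])
c=shot("wrist"); a=shot("scene"); b=shot("side")
o=np.zeros((600,800,3),np.uint8)
o[:400,:512]=cv2.resize(c["color"][40:290,220:540],(512,400),interpolation=cv2.INTER_CUBIC)
o[:288,512:]=cv2.resize(a["color"][140:220,300:380],(288,288),interpolation=cv2.INTER_CUBIC)
o[300:588,512:]=cv2.resize(b["color"][160:240,275:355],(288,288),interpolation=cv2.INTER_CUBIC)
o[402:,:316]=cv2.resize(a["color"],(316,198))
cv2.imwrite("pics/end.png",o[:,:,::-1])
```

```text
18.6833 [0.58109451 0.17930714 0.1681756 ] [ 0.53661216  0.16950466 -0.24043748]
```

View pics/end.png

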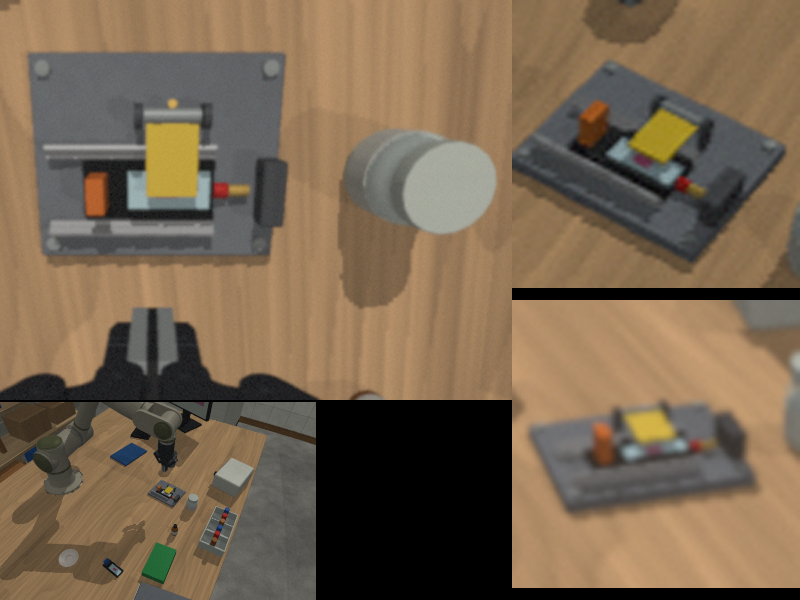

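The flap lies over the carrier and the carrier touches the buffer. Checking by triangulation whether the free edge is at level height (z≈32 mm) or about 41 mm, which would mean it is on the rail.

Run:
```python
from h import *
yaw=-.113; e=np.array([np.cos(yaw),np.sin(yaw),0]); n=np.array([-e[1],e[0],0]); O=np.array([.5848,.1999,0])
C={k:shot(k) for k in("wrist","scene","side")}
roi={"wrist":(280,80,370,180),"scene":(325,155,365,200),"side":(295,180,335,210)}
ed={}
E3=lambda x,y,z:O+e*x+n*y+np.array([0,0,z])
for k,c in C.items():
    m,b=blobs(c,(20,34),110,60,roi=roi[k]); l=max(cv2.findContours(m,0,1)[0],key=cv2.contourArea)
    M=cv2.moments(l); ed[k]=[M["m10"]/M["m00"],M["m01"]/M["m00"]]
    q=cv2.approxPolyDP(l,2.5,True)[:,0].tolist()
    print(k,b[:1],"centroid",np.round(ed[k],1),"corners",q)
    for ang,nm in((2.28,"notch"),(2.1,"rail")):
        t=ang-.698-np.pi/2   # below level positive
        P=[E3(.01+sx*.017,.05-r*np.cos(t)-.002*np.sin(t),.032-r*np.sin(t)+.002*np.cos(t)) for r in(.004,.052) for sx in(-1,1)]
        print("  ",nm,proj(c,P).round(1).tolist())
for a,b in(("wrist","scene"),("wrist","side"),("scene","side")):
    p,r=tri(C[a],ed[a],C[b],ed[b]); print(a,b,"nest",((p-O)@e).round(4),((p-O)@n).round(4),p[2].round(4),"gap",r.round(4))
s=C["scene"]; h=blobs(s,(3,14),150,60,roi=(315,165,335,190))[1]; hw=blobs(C["wrist"],(3,17),140,60,roi=(262,140,300,180))[1]; print(h[:1],hw[:1])
if h and hw: p,r=tri(s,h[0][1],C["wrist"],hw[0][1]); print("handle nest",(p-O)@e,(p-O)@n,p[2],r)
```

```text
wrist [(1508, [327.2, 140.4], [310, 118, 35, 47])] centroid [327.2 140.4] corners [[312, 118], [312, 163], [342, 163], [344, 119]]
   notch [[310.7, 117.6], [344.3, 117.7], [310.9, 164.3], [342.9, 164.3]]
   rail [[310.7, 117.2], [344.3, 117.3], [310.7, 164.9], [343.7, 165.0]]
scene [(167, [341.4, 177.2], [333, 170, 19, 15])] centroid [341.4 177.3] corners [[340, 170], [333, 180], [343, 184], [351, 175]]
   notch [[340.9, 169.0], [351.2, 174.0], [331.6, 179.0], [342.0, 184.2]]
   rail [[341.0, 168.7], [351.3, 173.8], [332.0, 176.4], [342.4, 181.6]]
side [(91, [312.9, 194.6], [306, 191, 15, 9])] centroid [312.9 194.7] corners [[306, 192], [311, 199], [320, 197], [317, 191]]
   notch [[305.4, 191.3], [315.5, 189.9], [309.7, 198.5], [320.0, 197.1]]
   rail [[305.3, 191.0], [315.5, 189.6], [309.6, 195.8], [320.0, 194.3]]
wrist scene nest 0.0099 0.0226 0.0301 gap 0.0006
wrist side nest 0.0106 0.0227 0.0313 gap 0.0009
scene side nest 0.0106 0.0208 0.0322 gap 0.0003
[(67, [322.1, 173.8], [318, 168, 9, 13])] [(393, [280.1, 162.4], [273, 149, 15, 28])]
handle nest -0.0397464749104738 -0.00017359212806568542 0.03268876673331056 1.9971191058412105e-05
```

Run:
```python
from h import *
c2=shot("wrist"); c1=dict(c2); c1["color"]=cv2.imread("pics/w5.png")[:,:,::-1].copy()
T=np.eye(4); T[:3,:3]=R.from_euler("xyz",[3.13925171,-.00063026,1.45779928]).as_matrix(); T[:3,3]=[.54767238,.20432768,.11402608]
M=T@np.array(c2["hand_eye"]); c1["Rcw"],c1["o"]=M[:3,:3],M[:3,3]
e=np.array([np.cos(-.113),np.sin(-.113),0]); O=np.array([.5848,.1999,0])
for c in(c1,c2):
    hb=[b for b in blobs(c,(4,17),150,70,amin=150)[1] if b[1][0]<340][0]; rb=[b for b in blobs(c,(0,3),150,80,amin=30)[1] if b[1][0]>345 and b[1][1]<220][0]
    x,y,w,h=hb[2]; X,Y,W,H=rb[2]
    print(hb,rb,"handle top x",[((plane(c,[u,y+h*.7],.048)[0]-O)@e).round(4) for u in (x-.5,x+w-.5)],"red left/right x",[((plane(c,[u,Y+H/2],.02)[0]-O)@e).round(4) for u in (X-.5,X+W-.5)])
```

```text
(494, [314.1, 194.8], [307, 178, 15, 34]) (99, [402.5, 190.5], [398, 186, 10, 10]) handle top x [np.float64(-0.0458), np.float64(-0.033)] red left/right x [np.float64(0.0399), np.float64(0.0494)]
(376, [280.0, 162.3], [273, 149, 15, 28]) (362, [622.7, 162.5], [606, 152, 34, 21]) handle top x [np.float64(-0.046), np.float64(-0.0307)] red left/right x [np.float64(0.3226), np.float64(0.3618)]
```

The carrier hasn't moved since the press, within about 1 mm, and the flap pose matches the notch case. Handing in.

```bash
python3 -c "
from bench import bot,telemetry
s=telemetry.state(); print(s['time'],s['force'],s['eef_pos']); print(bot.close_job())"
```

```text
19.0333 [ 0.54391699 -0.70211894 -0.07742423] [0.58103866 0.18036303 0.1668254 ]
the job is handed in; nothing more can be done
None
```

The orange carrier is loaded, pressed home and clamped under the yellow flap. I handed the job in at about 19 s of the 64 s allowed, with the robot clear of everything.

**What I did**
- **First grasp:** it missed. The real fingertips sit about 18 to 23 mm above the reported TCP, so the jaws closed just over the handle, touching with about 7 N. The carrier did not move; I went lower and the second grasp held.
- **Loading:** I laid the carrier flat in the channel (resting on the floor at the height I expected) and slid it forward until I felt the buffer.
- **Pressing home:** I held the press at about 7 to 8 N on the wrist for roughly 0.6 s, of which about 1 N was probably drag. I then eased off to 1.6 N and let go.
- **Flap:** I pushed it along its arc with the shut fingers. The most I read was 7.1 N, falling to zero as the flap went past its snap point.

**Last checks**
- **Flap seating:** in the scene and side views the flap's corners match the "pad in notch" prediction, about 2.28 rad, to within 1 to 2 pixels. The "on the rail" prediction is 2 to 3 pixels off. The triangulated plate height is 30 to 32 mm.
- **Carrier:** it is against the buffer in the last picture, and the handle has not moved since before the flap, within about 1 mm.
- **Other objects:** they look untouched in the final scene view, but I did not measure them.

**Disagreements**
- The triangulated handle position came out about 2 mm further back than the arm pose says (nest x -39.7 mm against -37.4 mm). I put that down to which handle faces are visible.
- My last attempt to measure the buffer's edge picked up another object, so its contact with the carrier was judged only by eye in that picture.

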